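# Turn the work light over out of its foam insert

## Task

The orange work light was put away in its foam insert with the lens down. Raise it by its handle, handle edge first, so that it tilts up out of the cutout, then lay it turned over, lens up and flat, with its housing wholly on the blue mat, and let go. Do not drop it, and leave the green light in its cutout.

Things in the scene. Friction and masses are not known exactly. Their poses are not given: they have to be found in the camera images.
- orange_lamp: LED work light, 0.3 kg: orange box housing 80 (x) x 66 (y) x 30 (z) mm, origin at its centre. z points out of the finned back, away from the lens: up at the start (origin 25 mm above the work surface), the dark lens face with six white LEDs hidden underneath; turned over, z points down. On its -x side a U-shaped steel handle; from the handle's sleeve axis to the housing's far end 130 mm
- orange_lamp_grip (a point): middle of the handle's black sleeve: 14 mm diameter, 48 mm long along the light's y, 90 mm from the housing's centre towards its -x and level with it. It turns freely on the handle: a light lifted by it swings down below it. Gap of 43 mm between sleeve and housing: one finger goes in there, the other outside, so open the jaws only about 45 mm. 49 mm clear between the handle's arms
- green_lamp: the same light with a green housing, lying lens up in the other cutout; stays there. Origin at the centre of its housing
- foam: fixed foam insert, black over grey, 164 (x) x 200 (y) x 28 (z) mm, origin at the centre of its underside. Two cutouts (centres at y +45 and -45 mm) 70 mm wide, 18 mm deep, floor 10 mm above the work surface, each closed at the +x end by a 20 mm wall, open at the -x edge, where the handles lie. Housings sit at the +x end and stand 12 mm above the foam. It may stand left or right of the mat
- mat: fixed flat blue mat, 200 (x) x 150 (y) x 3 mm, origin at the centre of its underside on the work surface; its x points away from the robot, give or take 12 degrees

How it is judged:
By the outcome, as a careful person would: the job done as asked, in the order asked, and still so for the second after the job is handed in, with the robot touching nothing.
It also fails if it takes over 48 s, if anything falls off the work surface, if the arm or the gripper's body presses on something with over 40 N, if the wrist force passes 120 N, or if a joint passes its speed limit or range.

## Robot

A 7-joint arm with a two-finger parallel gripper is mounted at the origin on a cart in front of the work surface, level with it; the furniture and walls round the work are solid. World frame = base frame: x ahead of the robot, y to its left, z up, the work surface at z = 0. Lengths are in m, angles in rad, forces in N, time in s.
With the tool pointing down it reaches from about 0.425 to 0.975 m from the base axis. Payload 16.7 kg.
Tool frame: the origin (TCP) lies at the very end of the fingers, on their centre line; the grasp point (between the pads) lies 19 mm behind it; z points along the fingers, y is the line along which they close (so a half turn about z gives the same grasp; the last joint's range is limited). The gripper opens to 85 mm and grips with 20 to 120 N. Pads are 22 mm wide; open, the fingers measure 114 mm over their backs; the gripper's body (76 mm by 85 mm) begins 54 mm behind the grasp point. The pads swing forward as they close: fully open they stand 13 mm farther back than shut.
Start: joints at [-1.296, 0.426, 0.074, 1.606, -0.034, 1.111, -0.067], TCP at [0.278, 0.615, 0.231] pointing down, gripper open.
Joint ranges: [-2.85, 2.85], [-0.5, 2.14], [-1.23, 1.37], [0.21, 2.46], [-1.02, 4.16], [0.16, 2.05], [-2.73, 2.73]. Speed limits (rad/s): [1.89, 1.89, 2.39, 2.39, 3.01, 3.01, 3.01].

## Interface

Orientations are given as a rotation vector (axis times angle).
In Python, from station import r, read_camera gives the robot as it stands.
- The arm moves only by the tool apply_moves, never from a script. Its argument "motion" is a list that holds one entry, the list of rows, each a list of 7 numbers: the shift along the tool's x, y, z in units of 600 mm (1.0 is 600 mm), then the turn, a rotation vector about the tool's x, y, z in units of pi rad (1.0 is pi rad), then the closure, from 0 (fully open) to 1 (shut). A call has 1 to 20 rows; each row shifts and turns the commanded pose from where the row before left it, along the tool's axes as they then stand; what a row does not reach is not made up. A row lasts 1/8 s, in which the tool goes at most 62.5 mm and 10.7 degrees, less where a joint would pass 70% of its speed; a pose out of reach is approached as far as the arm can. A call with a number of a shift or a turn outside -1 to 1 is refused whole. A call with a gripper value outside its range is refused whole. The fingers move at their own pace and stop on an object; "force" is the grip in N (left out, the last holds). Time passes only in rows, so rows that do not move let the fingers close. It gives the time, the measured TCP pose, the force, the opening and the grip force at its end, in the units of the state.
- r.read_state(): the state, without advancing time (a new reading comes with each control period).
- read_camera(name): name is "scene" or "top" or "wrist"; returns a dict with "image" (384x512x3 uint8, blue, green, red), "fx", "fy", "cx", "cy" (pixels), "R" (3x3) and "t" (3): a world point X has camera coordinates R X + t. Camera axes: x right, y down, z forward; pixel columns grow to the right and rows downward; lengths in m; the calibration is good to about 2 mm. A picture is of the moment at which its call begins. There is no depth.
- r.sign_off(): hands the job in; it is judged then, once.
The state is a dict: "t": time; "qpos": joint angles; "joint_vel": joint speeds; "joint_efforts": joint torques, N m; "ee_pos": TCP position; "orientation": TCP orientation; "contact_force": force on the tool from outside, world axes, zero at the start; "ft_torque": the same for the moment, N m; "width": finger opening in m; "finger_force": force on a finger pad.
Only numpy, scipy, OpenCV 4.12 (cv2) and the standard library are available. Lean on these libraries where they do the work, as an engineer would, in place of code of your own. Each camera call takes 0.05 s, during which the arm holds its last target. There are 200 camera calls.

## Working session

There is one attempt and no reset: what is moved stays moved. The work goes in short steps, Python scripts to look and compute and a tool call to move; the robot and the scene stay as the last step left them, time stands still between calls to the robot, and variables do not carry over. Pictures are saved under pics/ and viewed, at most 10 in all, crops included, and the job is handed in when it is done.

Besides the shell and the picture viewer there is one more tool, called after "Emit:" by a JSON object that holds its "method" and its "body". apply_moves: Moves the arm, as the interface text tells. Its arguments: {"type":"object","properties":{"motion":{"type":"array"},"force":{"type":"number"}},"required":["motion"]}

```bash
mkdir -p pics; ls; python3 - <<'E'
from station import r, read_camera
import cv2, numpy as np
ims=[]
for n in ("scene","top"):
    c=read_camera(n); np.savez("cam_"+n,**c); ims.append(c["image"])
    print(n,c["fx"],c["cx"],c["cy"],np.round(c["R"],3).tolist(),np.round(c["t"],3))
cv2.imwrite("pics/scene.png",ims[0]);cv2.imwrite("pics/top.png",ims[1])
s=r.read_state();print(s)
E
```

```text
pics
scene 486.4090621751311 254.00704177089474 186.66697961701107 [[0.849, -0.528, 0.016], [-0.407, -0.674, -0.617], [0.336, 0.517, -0.787]] [-0.457  0.24   0.8  ]
top 499.9104663386529 255.6214325596401 196.259194645496 [[-0.026, -0.999, -0.029], [-0.997, 0.028, -0.066], [0.066, 0.028, -0.997]] [0.031 0.5   0.873]
{'t': 0.1, 'qpos': array([-1.29550468,  0.42662267,  0.07387561,  1.60652834, -0.03407999,
        1.11079761, -0.06709463]), 'joint_vel': array([ 8.99346958e-04, -1.38374917e-03, -2.72843565e-04, -8.34456367e-04,
       -2.97278759e-05,  6.85155744e-04,  1.26982526e-03]), 'joint_efforts': array([ 9.55131924e-03, -9.51539254e+01,  3.77235979e+00, -4.64395630e+01,
        1.97625055e-02,  6.76389071e-03, -3.29252896e-05]), 'ee_pos': array([0.27808265, 0.61466568, 0.23071899]), 'orientation': array([-6.62285185e-01, -3.07085486e+00,  1.70963324e-03]), 'contact_force': array([-0.83139667, -0.02240352, -0.44637726]), 'ft_torque': array([ 0.03030494, -0.05969442,  0.05062843]), 'finger_force': 0.0, 'width': 0.08519215803689788}
```

View pics/scene.png

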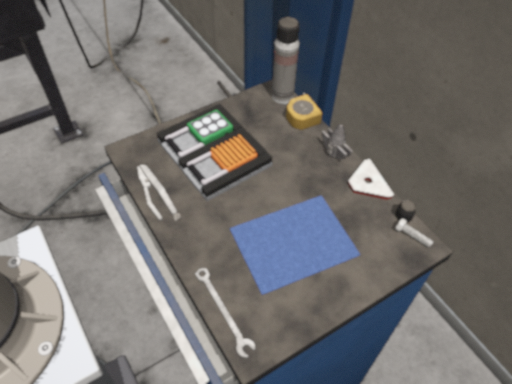

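View pics/top.png

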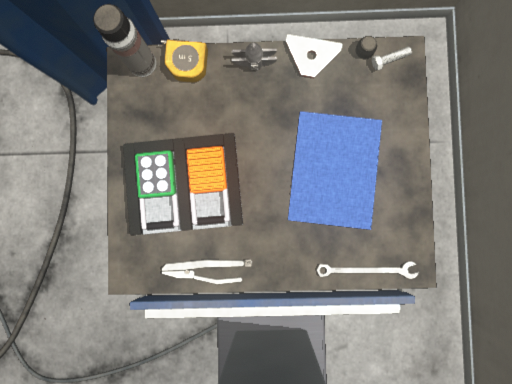

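The top view shows the orange lamp at about (207,170) with its handle below it, at about (209,215). The green lamp is at (155,175) and the mat at (335,170). In the scene view, orange is at (234,153) and the mat at (295,242).

```bash
cat > h.py <<'E'
import numpy as np, cv2
def ray(c,uv):
    d=np.array([(uv[0]-c["cx"])/c["fx"],(uv[1]-c["cy"])/c["fy"],1.]);R=c["R"]
    return -R.T@c["t"], R.T@d
def onz(c,uv,z):
    o,d=ray(c,uv); return o+d*(z-o[2])/d[2]
def proj(c,X):
    p=c["R"]@np.asarray(X)+c["t"]; return np.array([c["fx"]*p[0]/p[2]+c["cx"],c["fy"]*p[1]/p[2]+c["cy"]])
def tri(c1,a,c2,b):
    o1,d1=ray(c1,a);o2,d2=ray(c2,b)
    s=np.linalg.lstsq(np.stack([d1,-d2],1),o2-o1,rcond=None)[0]
    p,q=o1+s[0]*d1,o2+s[1]*d2
    return (p+q)/2,np.linalg.norm(p-q)
def mask(im,lo,hi):
    m=cv2.inRange(cv2.cvtColor(im,cv2.COLOR_BGR2HSV),lo,hi)
    m=cv2.morphologyEx(m,cv2.MORPH_CLOSE,np.ones((5,5)))
    return m
def big(m):
    return max(cv2.findContours(m,cv2.RETR_EXTERNAL,cv2.CHAIN_APPROX_NONE)[0],key=cv2.contourArea)
COL=dict(orange=((5,150,120),(18,255,255)),green=((50,100,40),(85,255,255)),mat=((105,100,80),(125,255,255)))
def quad(cn):
    h=cv2.convexHull(cn)
    for e in np.linspace(2,20,60):
        q=cv2.approxPolyDP(h,e,True)
        if len(q)<=4: return q[:,0].astype(float)
E
python3 - <<'E'
from h import *
cs={n:dict(np.load(f"cam_{n}.npz")) for n in("scene","top")}
np.set_printoptions(precision=4,suppress=True)
for k,z in(("orange",.04),("green",.04),("mat",.003)):
    cen={}
    for n,c in cs.items():
        m=mask(c["image"],*COL[k]); 
        if k=="mat": m[:, :200]=0
        cn=big(m);q=quad(cn);cen[n]=q
        W=np.array([onz(c,p,z) for p in q])[:,:2]
        mr=cv2.minAreaRect((np.array([onz(c,p[0],z)[:2] for p in cn])*1000).astype(np.float32))
        print(k,n,q.astype(int).tolist(),W.tolist(),mr)
    a,b=cen["top"],cen["scene"]
    if len(a)==4==len(b):
        # match by nearest world point
        for p in a:
            w=onz(cs["top"],p,z);j=np.argmin([np.linalg.norm(onz(cs["scene"],x,z)-w) for x in b])
            print("   tri",*tri(cs["top"],p,cs["scene"],b[j]))
im=cs["top"]["image"][125:245,110:250];cv2.imwrite("pics/crop.png",cv2.resize(im,None,fx=5,fy=5,interpolation=cv2.INTER_CUBIC))
E
```

```text
orange scene [[257, 154], [229, 170], [211, 149], [240, 135]] [[0.5850743975531307, 0.06595667498918617], [0.5143814644170325, 0.05847510852401033], [0.5109100701931105, 0.1267314239731036], [0.5828589614473004, 0.13033799918726136]] ((544.3502197265625, 94.64927673339844), (82.75025177001953, 73.36506652832031), 4.07354736328125)
orange top [[221, 146], [226, 187], [190, 191], [187, 149]] [[0.5885816299085738, 0.07523351162809468], [0.5164046599160935, 0.0680955861952925], [0.5112328918963103, 0.13106006273684126], [0.5851530777005488, 0.13502318240158553]] ((548.6845703125, 102.44120788574219), (79.36750030517578, 65.75757598876953), 3.952690601348877)
   tri [0.5913 0.0763 0.0264] 0.0009684857136526649
   tri [0.5186 0.0687 0.0268] 0.002330656178320404
   tri [0.5124 0.1316 0.0345] 0.001541484493528199
   tri [0.5863 0.1362 0.033 ] 2.3651775062727704e-05
green scene [[232, 130], [205, 143], [187, 123], [228, 121]] [[0.5757862502454246, 0.15185888828667787], [0.5083414695182381, 0.14804277125342563], [0.5030890532568428, 0.22008457616066662], [0.5821123068546992, 0.179940420954583]
[... 833 characters left out ...]
[0.46042319740348714, -0.04447865084735392]] ((545.3535766601562, -127.94735717773438), (145.0789031982422, 196.1570587158203), 81.8803482055664)
mat top [[300, 112], [381, 120], [370, 229], [288, 219]] [[0.6528831828391634, -0.06694589373840415], [0.6333047929917082, -0.21289050728240502], [0.43682427038802824, -0.1849337281262704], [0.45863800953965433, -0.03912874455591814]] ((545.6590576171875, -125.84523010253906), (149.25953674316406, 199.0644989013672), 81.95004272460938)
   tri [ 0.6539 -0.0672 -0.0027] 0.000597677135923368
   tri [ 0.632  -0.2122  0.0025] 0.0030575196783944915
   tri [ 0.4378 -0.185   0.0049] 0.002056713408542883
   tri [ 0.4605 -0.0402 -0.0031] 0.003924367702087047
```

View pics/crop.png

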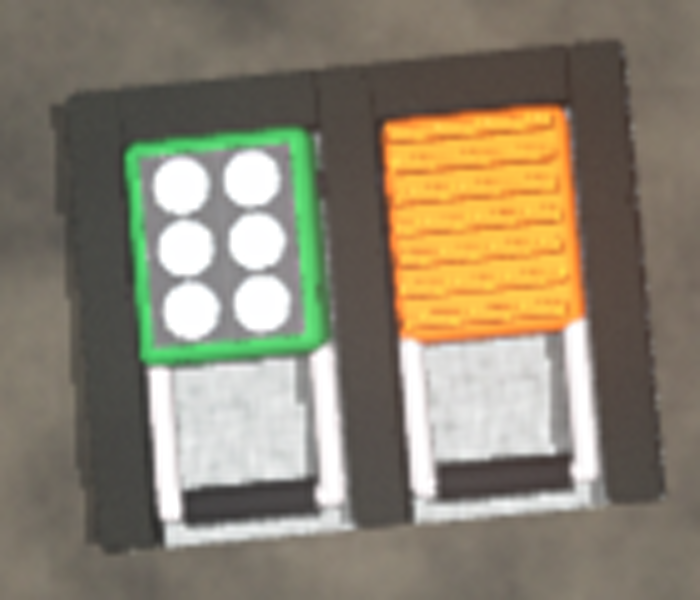

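The crop shows the orange lamp back up, with its sleeve centre at crop (505,478), which is top pixel (211,220.6). The green lamp is lens up beside it. Next I'll work out the approach to a point above the sleeve.

```bash
cat >> h.py <<'E'
from scipy.spatial.transform import Rotation as Ro
def go(s,p,yaw=None):
    "tool-frame shift in row units (600 mm) from state s to world p; yaw turn about tool z (units pi) to put tool y along yaw"
    R=Ro.from_rotvec(s["orientation"]); d=R.inv().apply(np.asarray(p)-s["ee_pos"])/.6
    M=R.as_matrix(); a=np.arctan2(M[1,1],M[0,1])
    print("shift",d.round(4),"rows>=",np.linalg.norm(d)*.6/.0625, "y-yaw",np.degrees(a).round(2),"tilt",M[:,2].round(4))
    if yaw is not None:
        t=(np.radians(yaw)-a+np.pi/2)%np.pi-np.pi/2
        print("turn z (pi)",(-t/np.pi).round(4))
E
python3 - <<'E'
from h import *; from station import r
cs={n:dict(np.load(f"cam_{n}.npz")) for n in("scene","top")}
sl=onz(cs["top"],(211,220.6),.032);print("sleeve top view",sl.round(4))
C=np.array([.5487,.1024]);y=np.radians(4.2)
print("from housing",C-.09*np.array([np.cos(y),np.sin(y)]),"scene px",proj(cs["scene"],[*sl[:2],.032]))
go(r.read_state(),[.459,.096,.16],4.2)
E
```

```text
sleeve top view [0.4589 0.0964 0.032 ]
from housing [0.4589417  0.09580856] scene px [195.7660581  171.09337463]
shift [-0.631  -0.6632  0.1187] rows>= 8.861549822309751 y-yaw 65.66 tilt [-4.e-04 -1.e-03 -1.e+00]
turn z (pi) 0.3414
```

Emit:
{"method": "apply_moves", "body": {"motion": [[[-0.045,-0.0475,0.0085,0,0,0,0.47],[-0.045,-0.0475,0.0085,0,0,0,0.47],[-0.045,-0.0475,0.0085,0,0,0,0.47],[-0.045,-0.0475,0.0085,0,0,0,0.47],[-0.045,-0.0475,0.0085,0,0,0,0.47],[-0.045,-0.0475,0.0085,0,0,0,0.47],[-0.045,-0.0475,0.0085,0,0,0,0.47],[-0.045,-0.0475,0.0085,0,0,0,0.47],[-0.045,-0.0475,0.0085,0,0,0,0.47],[-0.045,-0.0475,0.0085,0,0,0,0.47],[-0.045,-0.0475,0.0085,0,0,0,0.47],[-0.045,-0.0475,0.0085,0,0,0,0.47],[-0.045,-0.0475,0.0085,0,0,0,0.47],[-0.045,-0.0475,0.0085,0,0,0,0.47],[0,0,0,0,0,0.057,0.47],[0,0,0,0,0,0.057,0.47],[0,0,0,0,0,0.057,0.47],[0,0,0,0,0,0.057,0.47],[0,0,0,0,0,0.057,0.47],[0,0,0,0,0,0.057,0.47]]]}}

```text
t: 2.6
ee_pos: [0.458, 0.0956, 0.1598]
orientation: [-2.147, -2.293, 0.001]
contact_force: [-0.8, -0.9, 0.5]
width: 0.0452
finger_force: 0.0
```

```bash
python3 - <<'E'
from h import *; from station import r, read_camera
c=read_camera("wrist");np.savez("cam_w1",**c);cv2.imwrite("pics/w1.png",c["image"])
s=r.read_state();go(s,[.459,.096,.014],4.2);print((-c["R"].T@c["t"]).round(3),proj(c,[.459,.096,.025]),proj(c,[.5487,.1024,.04]))
E
```

```text
shift [0.0006 0.0019 0.2429] rows>= 2.332278654591448 y-yaw 3.2 tilt [-4.e-04 -1.e-04 -1.e+00]
turn z (pi) -0.0056
[0.453 0.173 0.304] [256.96941525 179.74664536] [353.32265536 183.45828119]
```

View pics/w1.png

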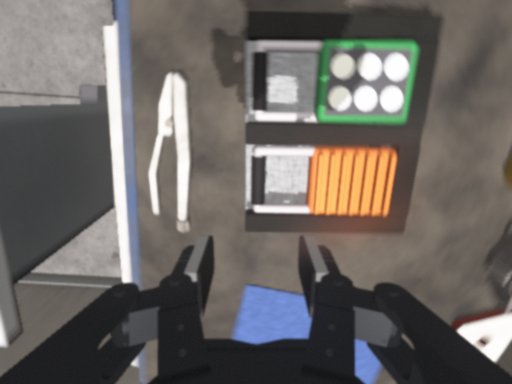

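The wrist view shows the sleeve at about (259,180) and the orange housing at about (353,182). Both are within 2 px of prediction. I'll check the height by triangulation.

```bash
python3 - <<'E'
from h import *; from station import r
t,w=dict(np.load("cam_top.npz")),dict(np.load("cam_w1.npz"))
print("sleeve",tri(t,(211,220.6),w,(259.3,180)))
a=[np.mean(quad(big(mask(c["image"],*COL["orange"]))),0) for c in(t,w)]
print("housing",tri(t,a[0],w,a[1]))
r_=cv2.minAreaRect((np.array([onz(w,p[0],.04)[:2] for p in big(mask(w["image"],*COL["orange"]))])*1000).astype(np.float32));print(r_)
E
```

```text
sleeve (array([0.46009555, 0.09683721, 0.02850581]), np.float64(0.002210825711253118))
housing (array([0.55046841, 0.1027945 , 0.03321904]), np.float64(0.0014460716400504724))
((546.38623046875, 103.22559356689453), (78.84003448486328, 66.560791015625), 2.6306655406951904)
```

Emit:
{"method": "apply_moves", "body": {"motion": [[[0.0006,0.0022,0.03,0,0,0,0.47],[0,0,0.04,0,0,0,0.47],[0,0,0.04,0,0,0,0.47],[0,0,0.04,0,0,0,0.47],[0,0,0.03,0,0,0,0.47],[0,0,0.025,0,0,0,0.47],[0,0,0.018,0,0,0,0.47],[0,0,0.01,0,0,0,0.47],[0,0,0.01,0,0,0,0.47],[0,0,0,0,0,0,0.47]]], "force": 40}}

```text
t: 3.9
ee_pos: [0.4594, 0.0961, 0.014]
orientation: [-2.14, -2.3, 0.0]
contact_force: [0.3, 0.7, 0.4]
width: 0.0453
finger_force: 0.0
```

Emit:
{"method": "apply_moves", "body": {"motion": [[[0,0,0,0,0,0,0.6],[0,0,0,0,0,0,0.75],[0,0,0,0,0,0,0.9],[0,0,0,0,0,0,1],[0,0,0,0,0,0,1],[0,0,0,0,0,0,1]]]}}

```text
t: 4.65
ee_pos: [0.4595, 0.0961, 0.0142]
orientation: [2.14, 2.299, 0.0]
contact_force: [-0.2, 0.5, 2.5]
width: 0.0123
finger_force: 38.9
```

Emit:
{"method": "apply_moves", "body": {"motion": [[[0,0,-0.008,0,0,0,1],[0,0,-0.01,0,0,0,1],[0,0,-0.01,0,0,0,1],[0,0,-0.01,0,0,0,1],[0,0,-0.01,0,0,0,1],[0,0,-0.01,0,0,0,1],[0,0,-0.01,0,0,0,1],[0,0,-0.01,0,0,0,1],[0,0,-0.01,0,0,0,1],[0,0,-0.01,0,0,0,1]]]}}

```text
t: 5.9
ee_pos: [0.4594, 0.0961, 0.0733]
orientation: [-2.141, -2.299, 0.0]
contact_force: [1.0, 0.1, -2.6]
width: 0.0123
finger_force: 39.0
```

Emit:
{"method": "apply_moves", "body": {"motion": [[[0,0,-0.012,0,0,0,1],[0,0,-0.012,0,0,0,1],[0,0,-0.012,0,0,0,1],[0,0,-0.012,0,0,0,1],[0,0,-0.012,0,0,0,1],[0,0,-0.012,0,0,0,1],[0,0,-0.012,0,0,0,1],[0,0,-0.012,0,0,0,1],[0,0,-0.012,0,0,0,1],[0,0,-0.012,0,0,0,1],[0,0,-0.012,0,0,0,1],[0,0,-0.012,0,0,0,1],[0,0,-0.012,0,0,0,1],[0,0,-0.012,0,0,0,1],[0,0,-0.012,0,0,0,1],[0,0,-0.012,0,0,0,1],[0,0,-0.012,0,0,0,1],[0,0,-0.012,0,0,0,1],[0,0,-0.012,0,0,0,1],[0,0,-0.012,0,0,0,1]]]}}

```text
t: 8.4
ee_pos: [0.4594, 0.0961, 0.2174]
orientation: [-2.141, -2.299, 0.0]
contact_force: [-0.1, -0.2, -3.1]
width: 0.0123
finger_force: 39.1
```

```bash
python3 - <<'E'
from h import *; from station import r, read_camera
c=read_camera("scene");np.savez("cam_s2",**c);d=read_camera("wrist")
cv2.imwrite("pics/s2.png",np.hstack([c["image"][60:310,100:400],d["image"][80:330,150:450]]))
s=r.read_state();print(s["width"],s["contact_force"],s["t"]);go(s,[.51,-.126,.20],4)
E
```

```text
0.012255154136557768 [ 0.20655124  0.18668805 -4.73627527] 8.5
shift [-0.3754  0.057   0.0293] rows>= 3.6559280152883713 y-yaw 4.1 tilt [ 9.e-04  6.e-04 -1.e+00]
turn z (pi) 0.0005
```

View pics/s2.png

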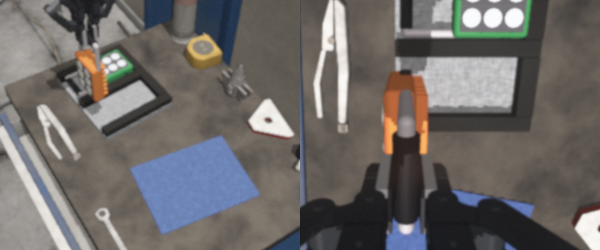

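The lamp hangs freely by its handle over its emptied cutout, fins facing +x (crop (90,75)). The green lamp is still in place. I'll move over the mat.

Emit:
{"method": "apply_moves", "body": {"motion": [[[-0.006,0.0012,0.003,0,0,0,1],[-0.012,0.0012,0.003,0,0,0,1],[-0.018,0.0012,0.003,0,0,0,1],[-0.022,0.0012,0.003,0,0,0,1],[-0.022,0.0012,0.003,0,0,0,1],[-0.022,0.0012,0.003,0,0,0,1],[-0.022,0.0012,0.003,0,0,0,1],[-0.022,0.0012,0.003,0,0,0,1],[-0.022,0.0012,0.003,0,0,0,1],[-0.022,0.0012,0.003,0,0,0,1],[-0.022,0.0012,0.003,0,0,0,1],[-0.022,0.0012,0.003,0,0,0,1],[-0.022,0.0012,0.003,0,0,0,1],[-0.022,0.0012,0.003,0,0,0,1],[-0.022,0.0012,0.003,0,0,0,1],[-0.022,0.0012,0.003,0,0,0,1],[-0.022,0.0012,0.003,0,0,0,1],[-0.018,0.0012,0.003,0,0,0,1],[-0.012,0.0012,0.003,0,0,0,1],[-0.006,0.0012,0.003,0,0,0,1]]]}}

```text
t: 11.0
ee_pos: [0.4902, -0.1307, 0.1808]
orientation: [-2.141, -2.299, 0.0]
contact_force: [-0.5, -0.3, -3.7]
width: 0.0121
finger_force: 39.1
```

```bash
python3 - <<'E'
from h import *; from station import r, read_camera
c=read_camera("scene");d=read_camera("top")
cv2.imwrite("pics/s3.png",np.hstack([c["image"][60:360,130:430],d["image"][60:360,190:490]]))
s=r.read_state();print(s["contact_force"],s["t"]);go(s,[.490,-.130,.125],4)
E
```

```text
[ 0.63250621 -0.67669848 -4.82586788] 11.1
shift [0.0008 0.     0.0928] rows>= 0.8911594840035041 y-yaw 4.09 tilt [-4.e-04 -2.e-04 -1.e+00]
turn z (pi) 0.0005
```

View pics/s3.png

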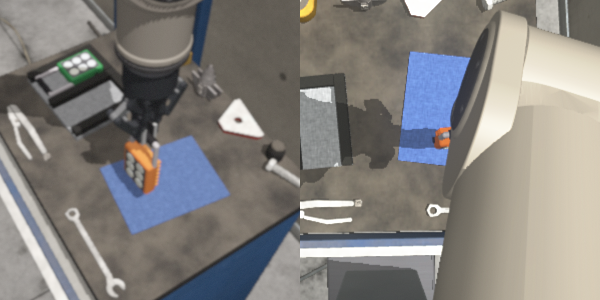

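The lamp hangs over the mat with the LEDs facing the robot (left crop (142,167)). I'll lower it until the end touches.

Emit:
{"method": "apply_moves", "body": {"motion": [[[0,0,0.012,0,0,0,1],[0,0,0.014,0,0,0,1],[0,0,0.014,0,0,0,1],[0,0,0.014,0,0,0,1],[0,0,0.014,0,0,0,1],[0,0,0.012,0,0,0,1],[0,0,0.007,0,0,0,1],[0,0,0.004,0,0,0,1],[0,0,0,0,0,0,1],[0,0,0,0,0,0,1]]]}}

```text
t: 12.35
ee_pos: [0.4902, -0.1304, 0.1265]
orientation: [2.14, 2.299, 0.0]
contact_force: [-0.3, 0.6, -3.4]
width: 0.0127
finger_force: 39.1
```

Emit:
{"method": "apply_moves", "body": {"motion": [[[0,0,0.0025,0,0,0,1],[0,0,0,0,0,0,1],[0,0,0,0,0,0,1]]]}}

```text
t: 12.72
ee_pos: [0.4901, -0.1303, 0.1248]
orientation: [2.141, 2.299, -0.0]
contact_force: [-0.4, 0.1, -3.7]
width: 0.0124
finger_force: 39.1
```

Emit:
{"method": "apply_moves", "body": {"motion": [[[0,0,0.0025,0,0,0,1],[0,0,0,0,0,0,1]]]}}

```text
t: 12.98
ee_pos: [0.49, -0.1303, 0.1232]
orientation: [-2.14, -2.299, 0.0]
contact_force: [0.3, -0.8, -2.9]
width: 0.0123
finger_force: 39.1
```

Emit:
{"method": "apply_moves", "body": {"motion": [[[0,0,0.002,0,0,0,1],[0,0,0,0,0,0,1]]]}}

```text
t: 13.22
ee_pos: [0.4906, -0.1304, 0.1225]
orientation: [2.14, 2.299, 0.001]
contact_force: [-0.3, -0.1, 5.1]
width: 0.0122
finger_force: 39.8
```

Emit:
{"method": "apply_moves", "body": {"motion": [[[0,0,0.002,0,0,0,1],[0,0,0,0,0,0,1]]]}}

```text
t: 13.48
ee_pos: [0.4917, -0.1305, 0.1224]
orientation: [2.139, 2.298, 0.004]
contact_force: [-1.5, 1.8, 23.9]
width: 0.0123
finger_force: 41.7
```

Emit:
{"method": "apply_moves", "body": {"motion": [[[0,0,-0.003,0,0,0,1],[0,0.004,0,0,0,0,1],[0,0.005,0,0,0,0,1],[0,0.005,0,0,0,0,1],[0,0.005,0,0,0,0,1],[0,0.005,0,0,0,0,1],[0,0.005,0,0,0,0,1],[0,0.005,0,0,0,0,1],[0,0.005,0,0,0,0,1],[0,0.005,0,0,0,0,1],[0,0.005,0.001,0,0,0,1],[0,0.005,0.001,0,0,0,1],[0,0,0,0,0,0,1]]]}}

```text
t: 15.1
ee_pos: [0.5232, -0.128, 0.1217]
orientation: [2.14, 2.299, 0.001]
contact_force: [1.1, 0.4, 6.7]
width: 0.0123
finger_force: 40.1
```

```bash
python3 - <<'E'
from h import *; from station import r, read_camera
c=read_camera("scene");d=read_camera("wrist")
cv2.imwrite("pics/s4.png",np.hstack([cv2.resize(c["image"][160:310,180:330],None,fx=2,fy=2),d["image"][84:384,100:400]]))
s=r.read_state();print(s["contact_force"],s["t"]);go(s,[.490,-.130,.125],4)
E
```

```text
[ 0.56106968 -0.09849257  6.87049023] 15.2
shift [ 0.0007 -0.0552 -0.0054] rows>= 0.5322989151954833 y-yaw 4.1 tilt [ 9.e-04 -2.e-04 -1.e+00]
turn z (pi) 0.0006
```

View pics/s4.png

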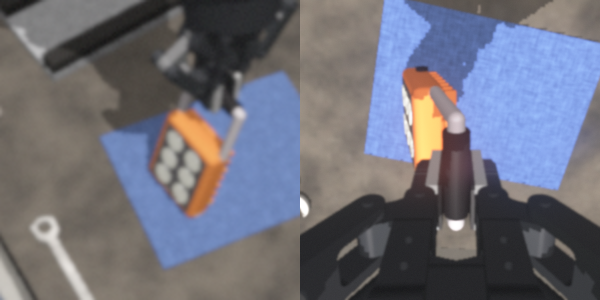

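The lamp is tipping the right way: it leans on its back lower edge, with the handle going +x and the LEDs facing up toward the robot. I'll follow the arc down.

Emit:
{"method": "apply_moves", "body": {"motion": [[[0,0.0185,0.0035,0,0,0,1],[0,0.0183,0.005,0,0,0,1],[0,0.0178,0.0067,0,0,0,1],[0,0.0172,0.0082,0,0,0,1],[0,0.0163,0.0097,0,0,0,1],[0,0.0155,0.011,0,0,0,1],[0,0.0145,0.0123,0,0,0,1],[0,0.0133,0.0137,0,0,0,1],[0,0.0122,0.0147,0,0,0,1],[0,0.0108,0.0157,0,0,0,1],[0,0.0093,0.0165,0,0,0,1],[0,0,0,0,0,0,1]]]}}

```text
t: 16.7
ee_pos: [0.6199, -0.1209, 0.0502]
orientation: [-2.14, -2.298, 0.002]
contact_force: [-0.8, 0.1, -0.6]
width: 0.0126
finger_force: 39.3
```

Emit:
{"method": "apply_moves", "body": {"motion": [[[0,0.0075,0.016,0,0,0,1],[0,0.006,0.017,0,0,0,1],[0,0.0045,0.017,0,0,0,1],[0,0.002,0.01,0,0,0,1],[0,0.001,0.006,0,0,0,1],[0,0,0,0,0,0,1]]]}}

```text
t: 17.45
ee_pos: [0.6328, -0.1201, 0.0115]
orientation: [-2.14, -2.299, 0.0]
contact_force: [-0.6, -0.2, -2.0]
width: 0.0124
finger_force: 39.3
```

```bash
python3 - <<'E'
from h import *; from station import r, read_camera
c=read_camera("scene");d=read_camera("wrist");np.savez("cam_w5",**d);np.savez("cam_s5",**c)
cv2.imwrite("pics/s5.png",np.hstack([cv2.resize(c["image"][160:310,180:330],None,fx=2,fy=2),d["image"][84:384,50:450]]))
s=r.read_state();print(s["contact_force"],s["t"],s["ee_pos"])
E
```

```text
[-1.45799681 -0.82621014 -1.38044225] 17.55 [ 0.63275757 -0.1201284   0.01184667]
```

View pics/s5.png

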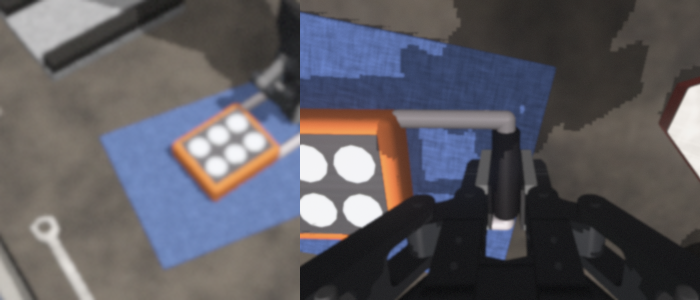

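The lamp is nearly flat with all six LEDs up. Its housing lies well inside the mat, at left crop (225,150). I'll ease down the last few millimetres.

Emit:
{"method": "apply_moves", "body": {"motion": [[[0,0,0.0035,0,0,0,1],[0,0,0,0,0,0,1]]]}}

```text
t: 17.8
ee_pos: [0.6331, -0.12, 0.0097]
orientation: [2.14, 2.299, 0.0]
contact_force: [0.6, -0.5, -1.7]
width: 0.0122
finger_force: 39.3
```

Emit:
{"method": "apply_moves", "body": {"motion": [[[0,0,0.002,0,0,0,1],[0,0,0,0,0,0,1],[0,0,0,0,0,0,1]]]}}

```text
t: 18.18
ee_pos: [0.6331, -0.12, 0.0085]
orientation: [2.14, 2.299, 0.0]
contact_force: [0.2, -0.2, -0.6]
width: 0.0123
finger_force: 39.3
```

Emit:
{"method": "apply_moves", "body": {"motion": [[[0,0,0.0014,0,0,0,1],[0,0,0,0,0,0,1],[0,0,0,0,0,0,1]]]}}

```text
t: 18.55
ee_pos: [0.633, -0.1201, 0.0076]
orientation: [2.141, 2.299, -0.0]
contact_force: [2.4, 0.1, -1.0]
width: 0.0122
finger_force: 39.3
```

Emit:
{"method": "apply_moves", "body": {"motion": [[[0,0,0,0,0,0,0.8],[0,0,0,0,0,0,0.7],[0,0,0,0,0,0,0.6],[0,0,0,0,0,0,0.5],[0,0,0,0,0,0,0.47],[0,0,0,0,0,0,0.47],[0,0,0,0,0,0,0.47]]]}}

```text
t: 19.42
ee_pos: [0.6329, -0.1201, 0.0076]
orientation: [-2.14, -2.299, 0.0]
contact_force: [0.8, -0.4, -0.8]
width: 0.0454
finger_force: 0.0
```

Emit:
{"method": "apply_moves", "body": {"motion": [[[0,0,-0.01,0,0,0,0.47],[0,0,-0.02,0,0,0,0.47],[0,0,-0.03,0,0,0,0.47],[0,0,-0.04,0,0,0,0.47],[0,0,-0.05,0,0,0,0.47],[0,0,-0.05,0,0,0,0.47],[0,0,-0.05,0,0,0,0.47],[0,0,-0.04,0,0,0,0.47],[0,0,-0.02,0,0,0,0.47],[0,0,0,0,0,0,0.47]]]}}

```text
t: 20.68
ee_pos: [0.6332, -0.1201, 0.1945]
orientation: [2.14, 2.299, 0.002]
contact_force: [0.7, 0.9, -0.4]
width: 0.0454
finger_force: 0.0
```

```bash
python3 - <<'E'
from h import *; from station import r, read_camera
c=read_camera("scene");d=read_camera("wrist")
cv2.imwrite("pics/s6.png",np.hstack([c["image"][80:380,130:430],d["image"][84:384,0:500]]))
s=r.read_state();print(s["contact_force"],s["t"],s["ee_pos"])
for n,x in(("scene",c),("wrist",d)):
    q=quad(big(mask(x["image"],*COL["orange"])));print(n,[onz(x,p,.033)[:2].round(3).tolist() for p in q])
E
```

```text
[-0.31806308  0.29306282 -0.41575433] 20.775 [ 0.63255404 -0.11985608  0.19295286]
scene [[0.5, -0.104], [0.577, -0.153], [0.573, -0.159], [0.502, -0.164]]
wrist [[0.577, -0.092], [0.573, -0.091]]
```

View pics/s6.png

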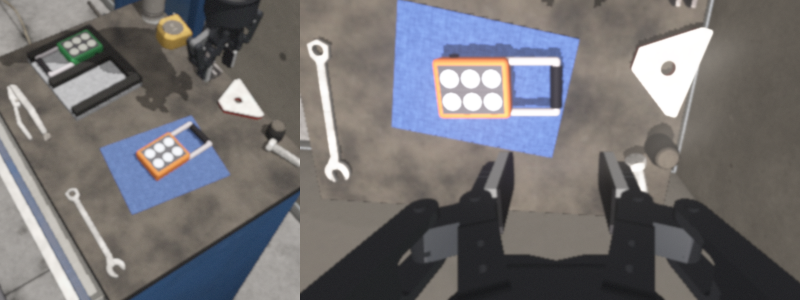

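The orange lamp lies lens up and flat, wholly on the mat (right crop (473,88)). The green lamp is still in its cutout and the gripper is clear of everything, so I'm handing in.

```bash
python3 -c "
from station import r
print(r.sign_off())"
```

```text
the job is handed in; nothing more can be done
None
```

The orange work light was raised handle edge first, turned over and laid lens up and flat with its housing wholly on the blue mat; the green light is still in its cutout, and I handed the job in at about 21 s of the 48 s allowed.

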